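# Unload a deburred plate from its jig into the chute

### The arm

A 6-joint arm with a two-finger parallel gripper is mounted at the origin on the work surface. World frame = base frame: x ahead of the robot, y to its left, z up, the work surface at z = 0. Lengths are in mm, angles in rad, forces in N, time in s.
With the tool pointing down it reaches from about 425 to 950 mm from the base axis. Payload 3.5 kg.
Tool frame: the origin (TCP) lies between the finger pads; the fingertips stand 25 mm ahead of it and the grasp point (between the pads) lies 6 mm ahead of it (finger_overhang is the distance from the TCP to the fingertips, in mm); x points along the fingers, y is the direction in which the jaws open and shut, and the axes are right-handed (so a half turn about x gives the same grasp; the last joint's range is limited). The gripper opens to 85 mm and grips with 20 to 120 N. Pads are 22 mm wide; open, the fingers measure 114 mm over their backs; the gripper's body (76 mm by 85 mm) begins 54 mm behind the grasp point. The pads swing forward as they close: fully open they stand 13 mm farther back than shut.
Start: joints at [1.158, 0.286, 1.577, -0, 1.279, -0.15], TCP at [175.319, 651.82, 256.325] pointing down, gripper open.
Joint ranges: [-2.77, 2.77], [-0.9, 2.22], [0.21, 2.48], [-1.53, 4.67], [0.24, 2.81], [-2.84, 2.84]. Speed limits (rad/s): [2.79, 2.79, 3.14, 3.14, 3.14, 3.14].

### API

Orientations are given as [roll, pitch, yaw] about the fixed x, y, z axes, in that order (R = Rz(yaw) Ry(pitch) Rx(roll)).
In Python, from station import observe, snapshot, camera_model, job_done, search_frame, landmark_of, finger_overhang gives the robot as it stands.
- The arm moves only by the shell command python3 -m handwheel 'ROWS' [OPENING] [FORCE]. ROWS is text: rows parted by semicolons, each of 4 numbers parted by spaces: the shift along the tool's x, y, z in cm, then the turn about the tool's x in degrees. In form: dx dy dz roll; .... A call has 1 to 12 rows; each row is the pose to reach, as a shift and turn from the pose commanded when the call began, along the tool's axes at that moment; what a row does not reach only later rows make up. A row lasts 1/12 s, in which the tool goes at most 41.7 mm and 7.16 degrees, less where a joint would pass 70% of its speed; a pose out of reach is approached as far as the arm can. A call with a gripper value outside its range is refused whole. OPENING is the opening in per cent of the stroke, from 0 (shut) to 100 (fully open), set as the call begins (- or left out, the last holds). The fingers move at their own pace and stop on an object; FORCE is the grip in N (left out, the last holds). Time passes only in rows, so rows that repeat a pose let the fingers close. It gives the time, the measured TCP pose, the force and the opening at its end, in the units of the state.
- observe(): the state, without advancing time (a new reading comes with each control period).
- snapshot(name): name is "scene" or "top"; returns (picture, depth): 480x640x3 uint8, red, green, blue; 480x640 float32, mm along the optical axis (not along the pixel's ray), 0 where there is no reading.
- camera_model(name): a dict with "fov_y" (degrees; the focal length in pixels is half the picture's height over the tangent of half this angle, whatever the lens; pixels are square), "cx", "cy" (the principal point, pixels), "T" (4x4, takes a point from camera to world coordinates). Camera axes: x right, y down, z forward; pixel columns grow to the right and rows downward; lengths in mm; the calibration is good to about 2 mm. A picture is of the moment at which its call begins. camera_model takes no time and is no camera call.
- job_done(): hands the job in, once; it reports no verdict.
Trained networks look in the newest picture that a camera, given by its name, has taken for a name from the list of things; names that differ only in an ending like _2 or _b are one class to them, and where a whole thing is asked for, a point or a joint stands for the part that bears it (a point fixed in the world has none). Each returns a list of dicts, best first, with "conf" (0 to 1); they miss things now and then, are a little off and sometimes report something else, mostly with a low value. They report only what shows in the picture. A call takes as long as a camera call. They do not tell look-alikes from the thing itself.
- search_frame(camera, label): "extent" ([left, top, width, height] in pixels, round what is visible of it).
- landmark_of(camera, label): "position" ([column, row] in pixels: a listed point, or the origin of a listed thing).
The state is a dict: "time": time; "joint_positions": joint angles; "joint_velocities": joint speeds; "tau": joint torques, N m; "tool_pos": TCP position; "orientation": TCP orientation; "contact_force": force on the tool from outside, world axes, zero at the start; "moment": the same for the moment, N m; "gripper_width": finger opening in mm.
Only numpy, scipy, OpenCV 4.12 (cv2) and the standard library are available. Lean on these libraries where they do the work, as an engineer would, in place of code of your own. Each camera call takes 0.05 s, during which the arm holds its last target.

### The job

The steel plate in the deburring jig is finished: swing the red clamp handle all the way back and leave the clamp open, then slide the plate out over the open edge of its nest so that it drops down the chute and lies in the blue bin. It fits too closely to be gripped, so lower a fingertip slowly onto its top and draw it along, pressing firmly enough not to slip but never with more than 15 N, or chips under the plate will score the ground seat. Do not lift it out, and leave the other things on the bench where they are.

Things in the scene. Friction and masses are not known exactly. Their poses are not given: they have to be found in the camera images.
- jig: the deburring jig, fixed: a green stand on levelling feet that carries a ground steel seat with blue rails round a nest, a toggle clamp and a chute. Origin: underside of its foot plate (4 to 14 mm above the bench) below the nest's centre; z up. The nest's open side looks to -y, the clamp stands on the -x side, 94 mm from the centre. The stand's top is 150 mm, the seat 165 mm above the origin
- seat (a point): centre of the nest, on the flat seat under the plate's middle (165 mm above the jig's origin); axes as the jig's. Rails on the +x, -x and +y sides rise 10 mm above the seat, 4 mm above the plate's top, and lie within 3 mm of its edges; the -y side is open. A spring plunger in the +x rail presses the plate against the -x rail with about 6 N
- ledge (a point): middle of the ledge's edge on the open side, at seat height, 38 mm to the jig's -y from the seat's centre; axes as the jig's. Once the plate's centre is past this edge and nothing presses it down, it tips into the chute, which starts 22 mm below and is 113 mm wide inside
- chute_end (a point): middle of the lower end of the aluminium chute's floor, 150 mm to the jig's -y from the seat's centre and 60 mm above the jig's origin; the chute falls to -y at 37 degrees and ends over the bin
- plate: the finished bright steel plate, 90 mm (its x) x 60 mm (its y) x 6 mm, about 0.24 kg, a 10 mm hole near each corner. Origin: centre of its underside; at the start it lies flat on the seat, axes along the jig's. Friction on seat, rails and chute about 0.1. Pressed with less than 8 to 10 N a fingertip slips on it. It is hard to the touch: come down at 5 mm/s (at 15 mm/s the force overshoots)
- clamp (a joint): angle of the toggle clamp's handle: 0 = upright, clamped; 1.2 rad = all the way back (end stop). The linked clamp arm lies over the plate at 0, turns up 1.6 times as fast and, when open, stands clear at the -x side, up to 110 mm above the seat. Friction of about 0.4 N m holds the handle where it is left
- clamp_hinge (a point): the handle's hinge, 94 mm to the jig's -x from the nest's centre and 23 mm above the seat; the hinge line runs along the jig's y. The handle stands straight up from it at 0 and swings back towards the jig's -x as it opens
- clamp_grip (a point): the middle of the handle's upper part, 85 mm from the hinge along the handle: a round red grip, 20 mm in diameter, that reaches from 45 to 115 mm from the hinge; it can be pinched from above across the jig's y
- bin: the open blue picking bin, fixed on the jig's foot plate, 170 x 210 mm outside, walls 4 mm, low front (45 mm) under the chute's end and 85 mm high at its back. Origin: centre of its underside, z up
- blank1: lower of two dark unfinished plates stacked on the bench, 90 x 60 x 6 mm; leave alone
- blank2: upper of the two dark unfinished plates; leave alone
- oilcan: copper-coloured oil can with a spout, 72 mm across and 160 mm high; origin under its centre; leave alone
- spraycan: yellow spray can with a red cap, 58 mm across and 190 mm high; origin under its centre; leave alone
- drill: orange cordless drill lying on its side, about 240 x 220 x 60 mm; leave alone
- wrench: steel spanner 190 mm long lying on the bench; leave alone
There are look-alikes about, which are no part of the job. Leave any brown or green look-alike of the plate alone.

How it is judged:
By the outcome, as a careful person would: the job done as asked, in the order asked, and still so for the second after the job is handed in, with the robot touching nothing.
It also fails if it takes over 64 s, if anything falls off the work surface, if the arm or the gripper's body presses on something with over 40 N, if the wrist force passes 120 N, or if a joint passes its speed limit or range.

## Working session

There is one attempt and no reset: what is moved stays moved. The work goes in short steps, Python scripts to look and compute and a shell command to move; the robot and the scene stay as the last step left them, time stands still between calls to the robot, and variables do not carry over. Pictures are saved under pics/ and viewed, and the job is handed in when it is done.

```bash
mkdir -p pics; ls
python3 - <<'E'
from station import *
import cv2,numpy as np
print(observe())
for n in("scene","top"):
    p,d=snapshot(n);cv2.imwrite(f"pics/{n}0.png",p[:,:,::-1]);np.save(f"pics/{n}0.npy",d)
    m=camera_model(n);print(n,m)
    for l in("seat","ledge","chute_end","plate","clamp_hinge","clamp_grip","bin","jig"):
        print(l,[(np.round(r["position"],1).tolist(),round(r["conf"],2)) for r in landmark_of(n,l)[:3]])
print(finger_overhang)
E
```

```text
pics
{'time': 0.0, 'joint_positions': array([ 1.15800156e+00,  2.87120492e-01,  1.57816683e+00, -5.43377588e-06,
        1.27861446e+00, -1.50007552e-01]), 'joint_velocities': array([-0.00042152, -0.00062169, -0.000173  , -0.00043775, -0.0041517 ,
       -0.00032748]), 'tau': array([-1.76930776e-04, -4.05972362e+01, -2.92630255e+01, -1.38582109e-04,
        5.61652952e-03, -1.23712206e-05]), 'tool_pos': array([175.08139372, 651.27841639, 254.98274508]), 'orientation': array([-1.71855201,  1.5684872 , -1.98133765]), 'contact_force': array([-0.44421444,  0.77952045, -0.55724039]), 'moment': array([ 0.00032983, -0.02844725,  0.01519089]), 'gripper_width': 85.24241281439437}
scene {'fov_y': 47.21549515283602, 'cx': 318.47734196263536, 'cy': 229.29559838645267, 'T': array([[-7.55903926e-01,  4.96282007e-01, -4.26981761e-01,
         1.08197928e+03],
       [ 6.54667706e-01,  5.68606451e-01, -4.98093264e-01,
         5.85293928e+02],
       [-4.41014084e-03, -6.56041824e-01, -7.54711651e-01,
         1.06654793e+03],
       [ 0.00000000e+00,  0.00000000e+00,  0.00000000e+00,
         1.000
[... 429 characters left out ...]
 array([[ 2.84150728e-02, -9.86416837e-01,  1.61785066e-01,
         3.70249480e+02],
       [-9.99479544e-01, -3.05098898e-02, -1.04780067e-02,
         5.64359942e-01],
       [ 1.52717268e-02, -1.61403131e-01, -9.86770391e-01,
         1.49815677e+03],
       [ 0.00000000e+00,  0.00000000e+00,  0.00000000e+00,
         1.00000000e+00]])}
seat [([283.0, 217.6], 0.77)]
ledge [([291.4, 219.2], 0.62)]
chute_end [([332.6, 239.6], 0.78), ([292.2, 220.8], 0.44)]
plate [([329.8, 169.1], 0.94), ([372.5, 353.2], 0.78)]
clamp_hinge [([271.2, 249.1], 0.8), ([333.3, 239.3], 0.44)]
clamp_grip [([267.0, 247.2], 0.63), ([285.3, 231.1], 0.29)]
bin [([363.5, 256.5], 0.66)]
jig [([283.6, 230.7], 0.97)]
25.0
```

View pics/scene0.png

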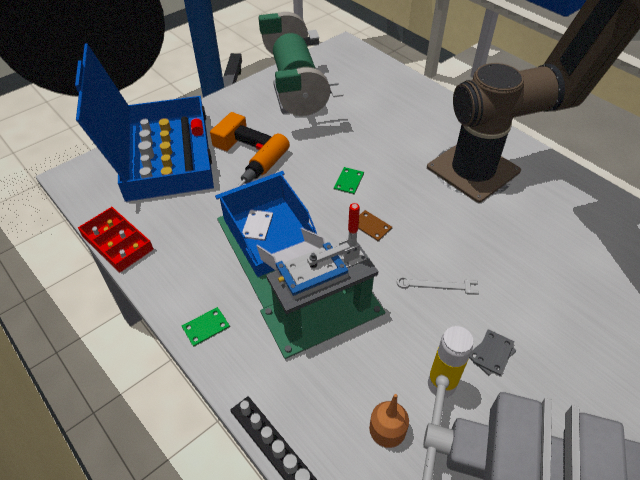

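View pics/top0.png

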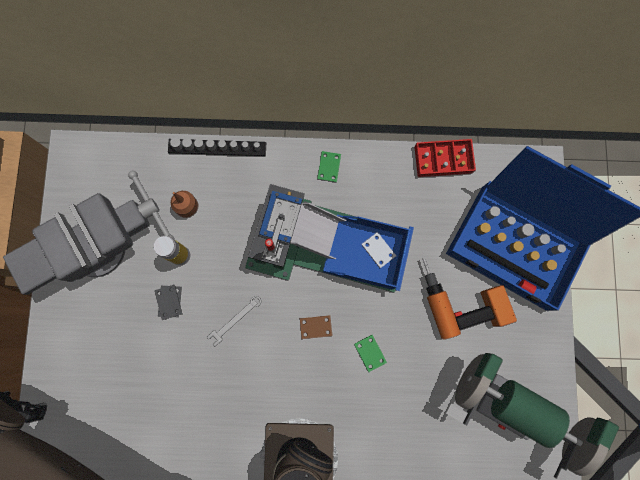

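```bash
cat > h.py <<'E'
import numpy as np
from station import camera_model
def ray(n,uv):
    m=camera_model(n);f=240/np.tan(np.radians(m["fov_y"]/2))
    d=np.array([(uv[0]-m["cx"])/f,(uv[1]-m["cy"])/f,1]);return m["T"],d
def at_depth(n,uv,z):
    T,d=ray(n,uv);return T[:3,:3]@(d*z)+T[:3,3]
def at_z(n,uv,z):
    T,d=ray(n,uv);w=T[:3,:3]@d;return T[:3,3]+w*(z-T[2,3])/w[2]
def proj(n,P):
    m=camera_model(n);f=240/np.tan(np.radians(m["fov_y"]/2))
    c=m["T"][:3,:3].T@(np.asarray(P)-m["T"][:3,3]);return f*c[0]/c[2]+m["cx"],f*c[1]/c[2]+m["cy"]
def tri(a,b):
    A=[];B=[]
    for n,uv in(("scene",a),("top",b)):
        T,d=ray(n,uv);w=T[:3,:3]@d;w/=np.linalg.norm(w);P=np.eye(3)-np.outer(w,w);A.append(P);B.append(P@T[:3,3])
    A=np.vstack(A);B=np.hstack(B);x=np.linalg.lstsq(A,B,rcond=None)[0];return x,np.linalg.norm(A@x-B)
E
python3 - <<'E'
from h import *
np.set_printoptions(precision=1,suppress=True)
for l,a,b in(("seat",(312.5,267.9),(283,217.6)),("ledge",(303.3,256.1),(291.4,219.2)),("chute",(282.7,248.2),(332.6,239.6)),("hinge",(353.4,241.4),(271.2,249.1)),("grip",(353.2,216),(267,247.2)),("bin",(269.3,233.5),(363.5,256.5)),("jig",(311.6,310.9),(283.6,230.7))):
    print(l,*tri(a,b))
d=np.load("pics/scene0.npy");print(at_depth("scene",(312,268),d[268,312]))
E
```

```text
seat [654.1  63.4 171.2] 3.018816324868364
ledge [651.1  37.4 181.6] 2.8515085953180344
chute [618.8 -79.9  71.8] 3.5000878396220165
hinge [563.4  88.2 206. ] 1.101980637019596
grip [560.8  89.  280.3] 7.611754082621975
bin [ 583.7 -178.8    9.6] 8.084383446873765
jig [652.8  63.8   7.8] 4.548512122891966
[656.2  67.7 176.5]
```

Run:
```python
import cv2
a=cv2.imread("pics/scene0.png")[190:360,210:410];cv2.imwrite("pics/sc.png",cv2.resize(a,None,fx=3.9,fy=3.5,interpolation=cv2.INTER_CUBIC))
a=cv2.imread("pics/top0.png")[180:300,240:420];cv2.imwrite("pics/tc.png",cv2.resize(a,None,fx=4.4,fy=4.4,interpolation=cv2.INTER_CUBIC))
from h import *
np.set_printoptions(precision=1,suppress=True)
# project a model: seat center s, yaw
for s,y in(((654,64,173),-13.7),):
    c,q=np.cos(np.radians(y)),np.sin(np.radians(y));R=np.array([[c,-q,0],[q,c,0],[0,0,1]])
    for k,p in dict(c1=(-45,-30,6),c2=(45,-30,6),c3=(45,30,6),c4=(-45,30,6),hinge=(-94,0,23),grip=(-94,0,108),gtop=(-94,0,138),ce=(0,-150,-105),le=(0,-38,0)).items():
        P=R@p+s; print(k,P,np.array(proj("scene",P)),np.array(proj("top",P)))
d=np.load("pics/scene0.npy");t=np.load("pics/top0.npy")
for (u,v) in((354,207),(354,216),(354,225)):print(at_depth("scene",(u,v),d[v,u]))
for (u,v) in((268,243),(268,247),(288,205),(294,207),(275,205)):print(at_depth("top",(u,v),t[v,u]))
```

```text
c1 [603.2  45.5 179. ] [324.5 247.4] [288.3 236.5]
c2 [690.6  24.2 179. ] [285.2 263.2] [297.4 204.6]
c3 [704.8  82.5 179. ] [298.1 284.7] [275.9 198.8]
c4 [617.4 103.8 179. ] [338.2 267.9] [266.6 230.6]
hinge [562.7  86.3 196. ] [352.4 243.7] [271.9 250.2]
grip [562.7  86.3 281. ] [354.3 215.8] [269.9 245. ]
gtop [562.7  86.3 311. ] [355.  205.1] [269.1 243. ]
ce [618.5 -81.7  68. ] [283.4 248.9] [333.8 239.4]
le [645.   27.1 173. ] [303.4 254.3] [295.8 221.7]
[567.5  88.7 311.1]
[568.7  91.3 288.9]
[571.6  95.7 268.8]
[562.8  88.8 310.2]
[555.1  89.4 297.4]
[689.6  49.5 175.6]
[683.7  33.1 179.6]
[687.4  84.1 180.4]
```

View pics/sc.png

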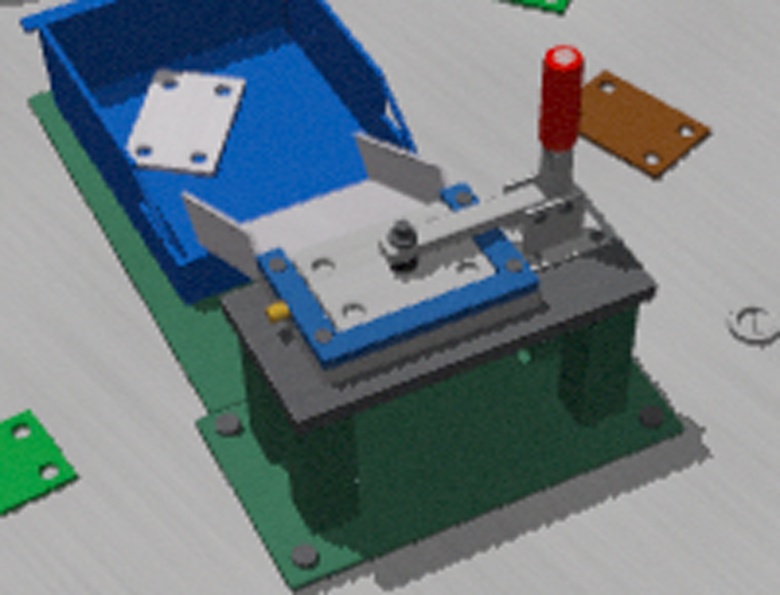

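View pics/tc.png

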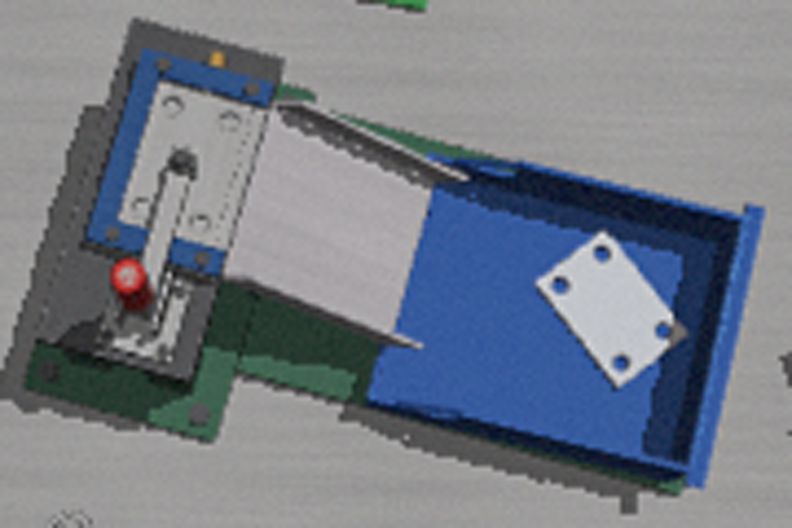

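```bash
cat >> h.py <<'E'
from scipy.spatial.transform import Rotation as Ro
s=np.array([654,64,173.]);yaw=-13.7
J=Ro.from_euler("z",yaw,degrees=True).as_matrix()
def jig(p):return J@np.asarray(p,float)+s
def tool():
    from station import observe
    o=observe();return o,np.array(o["tool_pos"]),Ro.from_euler("xyz",o["orientation"]).as_matrix()
def rel(target_tcp):
    o,p,R=tool();return R.T@(np.asarray(target_tcp)-p)/10
def rep():
    o,p,R=tool();print("t",round(o["time"],2),"tcp",p.round(1),"jig",(J.T@(p-s)).round(1),"F",o["contact_force"].round(2),"w",round(o["gripper_width"],1))
    print("R",R.round(3).tolist());ty=R[:,1];a=np.degrees(np.arctan2(ty[1],ty[0]));print("tool y az",a.round(1),"q",o["joint_positions"].round(3))
E
python3 - <<'E'
from h import *
rep();print(jig([-94,0,108]));print(rel([563,86,370]).round(2))
E
```

```text
t 0.9 tcp [175.3 651.8 256.3] jig [-604.3  457.7   83.3] F [-0.45  0.26 -0.07] w 85.1
R [[-0.0, 0.26, 0.966], [0.0, 0.966, -0.26], [-1.0, 0.0, -0.0]]
tool y az 74.9 q [ 1.158  0.286  1.577  0.     1.279 -0.15 ]
[562.67438272  86.26278573 281.        ]
[-11.37 -44.57  52.14]
```

```bash
python3 -m handwheel '-4 0 0 0; -8 0 0 0; -11.4 -1 1 0; -11.4 -3.5 4 0; -11.4 -6 7 0; -11.4 -8.5 10 0; -11.4 -11 13 0; -11.4 -13.5 16 0; -11.4 -16 19 -0.5; -11.4 -18.5 21.5 -1; -11.4 -21 24.5 -1.4; -11.4 -23.5 27.4 -1.4' 60
python3 - <<'E'
from h import *
rep();print(rel([563,86,370]).round(2))
E
```

```text
time: 1.9
tool_pos: [379.4, 352.1, 370.7]
orientation: [0.76, 1.57, 0.522]
contact_force: [1.1, 0.4, 0.2]
gripper_width: 51.5
t 1.9 tcp [379.4 352.1 370.7] jig [-335.   214.9  197.7] F [1.11 0.43 0.19] w 51.5
R [[0.001, 0.236, 0.972], [0.0, 0.972, -0.236], [-1.0, 0.001, 0.001]]
tool y az 76.4 q [ 0.552 -0.134  1.817 -0.     1.458 -0.781]
[  0.07 -21.54  24.11]
```

```bash
python3 -m handwheel '0 -2.5 2.8 0; 0 -5 5.6 0; 0 -7.5 8.4 0; 0 -10 11.2 0; 0 -12.5 14 0; 0 -15 16.8 0; 0 -17.5 19.6 0; 0 -20 22.4 0; 0 -21.5 24.1 0; 0 -21.5 24.1 0; 0 -21.5 24.1 0' 60
python3 - <<'E'
from h import *
import cv2
from station import *
rep();print(rel([562.7,86.3,287]).round(2))
for n in("scene","top"):
    p,d=snapshot(n);cv2.imwrite(f"pics/{n}1.png",p[:,:,::-1])
a=cv2.imread("pics/scene1.png")[120:320,240:440];b=cv2.imread("pics/top1.png")[150:350,170:370]
cv2.imwrite("pics/c1.png",cv2.resize(np.hstack([a,b]),None,fx=2,fy=2,interpolation=cv2.INTER_CUBIC))
E
```

```text
time: 2.82
tool_pos: [562.6, 86.9, 370.0]
orientation: [2.912, 1.57, 2.671]
contact_force: [-0.9, -0.4, -0.3]
gripper_width: 51.2
t 2.82 tcp [562.6  86.9 370. ] jig [-94.2   0.6 197. ] F [-0.89 -0.39 -0.32] w 51.2
R [[-0.001, 0.239, 0.971], [0.0, 0.971, -0.239], [-1.0, 0.0, -0.001]]
tool y az 76.2 q [-0.025 -0.012  1.703  0.     1.452 -1.355]
[ 8.3  -0.06  0.03]
```

View pics/c1.png

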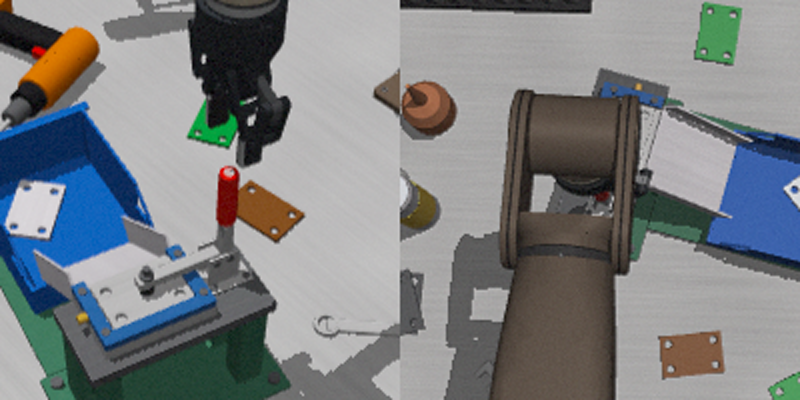

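The gripper straddles the red handle, whose top is at crop px (228,172), with the fingers about 1 cm above it at (250,155). I'll descend and close.

```bash
python3 -m handwheel '1.5 0 0 0; 3 0 0 0; 4.5 0 0 0; 6 0 0 0; 7.5 0 0 0; 8.3 0 0 0; 8.3 0 0 0; 8.3 0 0 0' 60
python3 -m handwheel '0 0 0 0; 0 0 0 0; 0 0 0 0; 0 0 0 0; 0 0 0 0; 0 0 0 0; 0 0 0 0; 0 0 0 0' 0 25
python3 - <<'E'
from h import *
import cv2
from station import *
rep()
p,d=snapshot("scene");cv2.imwrite("pics/c2.png",cv2.resize(p[120:320,240:440,::-1],None,fx=3,fy=3,interpolation=cv2.INTER_CUBIC))
E
```

```text
time: 3.58
tool_pos: [561.9, 88.8, 287.5]
orientation: [2.939, 1.571, 2.702]
contact_force: [-0.1, 0.5, 0.1]
gripper_width: 51.5
time: 4.25
tool_pos: [562.6, 87.2, 288.9]
orientation: [-0.615, 1.569, -0.853]
contact_force: [-2.6, -4.2, 6.3]
gripper_width: 19.1
t 4.25 tcp [562.6  87.2 288.9] jig [-94.3   0.9 115.9] F [-2.62 -4.19  6.28] w 19.1
R [[0.001, 0.236, 0.972], [-0.002, 0.972, -0.236], [-1.0, -0.001, 0.002]]
tool y az 76.3 q [-0.024  0.029  1.807 -0.002  1.304 -1.356]
```

View pics/c2.png

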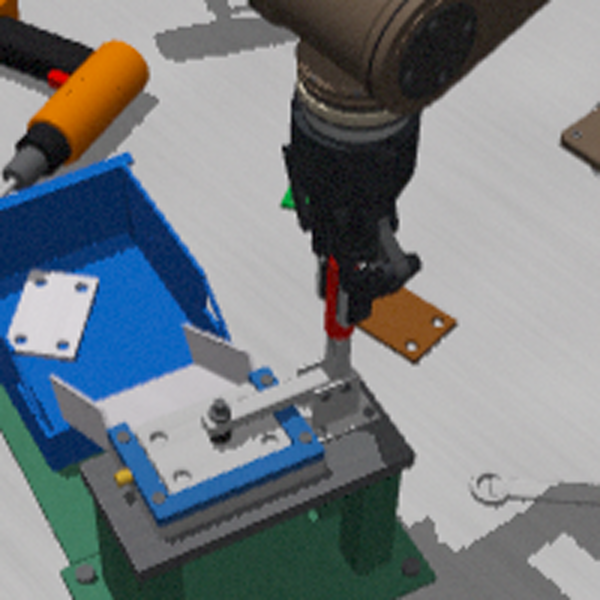

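```bash
python3 -m handwheel '0.01 0 -0.43 0; 0.04 0 -0.86 0; 0.1 0 -1.29 0; 0.17 0 -1.71 0; 0.27 0 -2.13 0; 0.38 0 -2.54 0; 0.52 0 -2.95 0; 0.68 0 -3.35 0; 0.86 0 -3.74 0; 1.05 0 -4.12 0; 1.27 0 -4.49 0; 1.5 0 -4.86 0'
python3 - <<'E'
from h import *
import cv2
from station import *
rep()
p,d=snapshot("scene");cv2.imwrite("pics/c3.png",cv2.resize(p[120:320,240:440,::-1],None,fx=3,fy=3,interpolation=cv2.INTER_CUBIC))
E
```

```text
time: 5.3
tool_pos: [518.2, 98.3, 275.9]
orientation: [0.032, 1.559, -0.206]
contact_force: [3.2, -4.1, 7.4]
gripper_width: 19.8
t 5.3 tcp [518.2  98.3 275.9] jig [-140.1    1.1  102.9] F [ 3.17 -4.15  7.44] w 19.8
R [[0.012, 0.237, 0.972], [-0.002, 0.972, -0.237], [-1.0, 0.0, 0.012]]
tool y az 76.3 q [-0.004 -0.063  1.922 -0.003  1.271 -1.335]
```

View pics/c3.png

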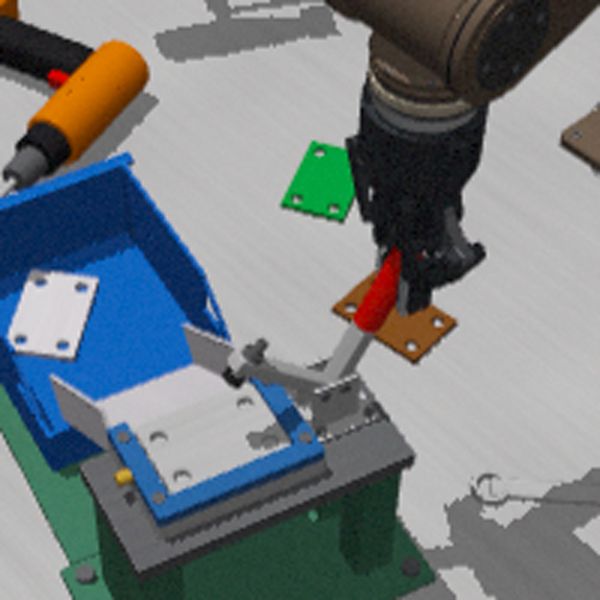

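```bash
python3 -m handwheel '0.25 0 -0.34 0; 0.52 0 -0.68 0; 0.81 0 -1 0; 1.11 0 -1.31 0; 1.42 0 -1.6 0; 1.75 0 -1.88 0; 2.1 0 -2.14 0; 2.45 0 -2.38 0; 2.82 0 -2.6 0; 3.2 0 -2.8 0; 3.59 0 -2.99 0; 3.98 0 -3.16 0'
python3 -m handwheel '0.4 0 -0.15 0; 0.6 0 -0.2 0; 0.6 0 -0.2 0; 0.6 0 -0.2 0'
python3 - <<'E'
from h import *
import cv2
from station import *
rep()
p,d=snapshot("scene");cv2.imwrite("pics/c4.png",cv2.resize(p[120:320,240:440,::-1],None,fx=3,fy=3,interpolation=cv2.INTER_CUBIC))
E
```

```text
time: 6.35
tool_pos: [485.1, 106.6, 234.9]
orientation: [-0.003, 1.567, -0.241]
contact_force: [-2.8, -4.1, 8.5]
gripper_width: 19.0
time: 6.68
tool_pos: [482.6, 107.2, 227.5]
orientation: [0.004, 1.57, -0.235]
contact_force: [-3.3, -2.4, 5.4]
gripper_width: 19.1
t 6.68 tcp [482.6 107.2 227.5] jig [-176.8    1.4   54.5] F [-3.32 -2.38  5.35] w 19.1
R [[0.001, 0.236, 0.972], [-0.0, 0.972, -0.236], [-1.0, 0.0, 0.001]]
tool y az 76.3 q [ 0.013 -0.093  2.04  -0.     1.194 -1.319]
```

View pics/c4.png

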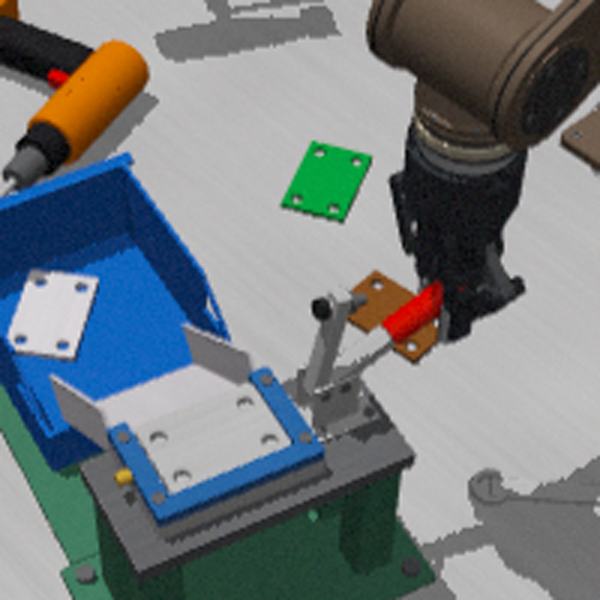

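```bash
python3 -m handwheel '0.3 0 -0.1 0; 0.6 0 -0.2 0; 0.6 0 -0.2 0; 0.6 0 -0.2 0'
python3 - <<'E'
from h import *
import cv2
from station import *
rep()
p,d=snapshot("scene");cv2.imwrite("pics/c5.png",cv2.resize(p[170:290,310:430,::-1],None,fx=5,fy=5,interpolation=cv2.INTER_CUBIC))
E
```

```text
time: 7.07
tool_pos: [480.8, 107.6, 221.5]
orientation: [0.037, 1.569, -0.202]
contact_force: [-1.9, -3.3, 5.6]
gripper_width: 19.2
t 7.07 tcp [480.8 107.6 221.5] jig [-178.6    1.4   48.5] F [-1.86 -3.29  5.59] w 19.2
R [[0.002, 0.236, 0.972], [-0.0, 0.972, -0.236], [-1.0, 0.0, 0.002]]
tool y az 76.3 q [ 0.014 -0.091  2.05  -0.     1.181 -1.318]
```

View pics/c5.png

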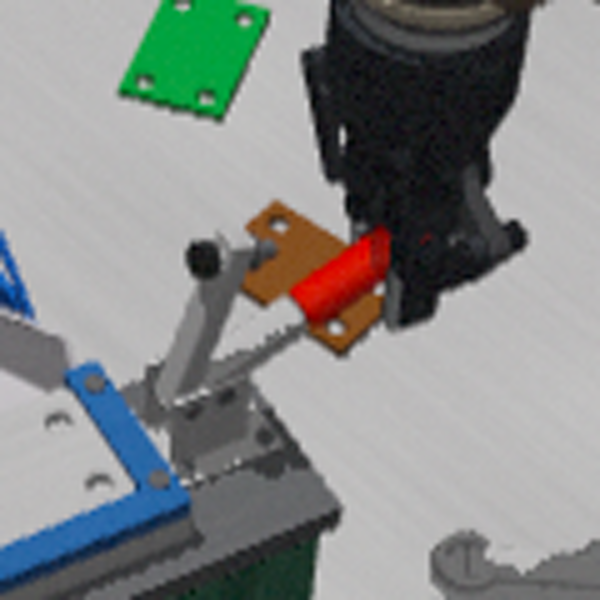

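Run:
```python
from h import *
for th in(1,1.1,1.15,1.2,1.25,1.3):
    a=[((np.array(proj("scene",jig([-94-r*np.sin(th),0,23+r*np.cos(th)])))-[310,170])*5).round(0) for r in(0,45,85)]
    print(th,*a)
```

```text
1 [212. 369.] [295. 298.] [370. 234.]
1.1 [212. 369.] [300. 302.] [378. 243.]
1.15 [212. 369.] [301. 305.] [381. 247.]
1.2 [212. 369.] [303. 307.] [383. 252.]
1.25 [212. 369.] [304. 310.] [385. 258.]
1.3 [212. 369.] [305. 313.] [387. 263.]
```

```bash
python3 -m handwheel '0 0 0 0; 0 0 0 0; 0.1 0 0 0; 0.2 0 -0.1 0; 0.3 0 -0.1 0;0.3 0 -0.1 0' 0 50
python3 - <<'E'
from h import *
import cv2
from station import *
rep()
p,d=snapshot("scene");cv2.imwrite("pics/c6.png",cv2.resize(p[170:290,310:430,::-1],None,fx=5,fy=5,interpolation=cv2.INTER_CUBIC))
a=cv2.imread("pics/c5.png").astype(int);b=cv2.imread("pics/c6.png").astype(int);print(abs(a-b)[:,:330].mean(), abs(a-b)[220:330,290:380].mean())
E
```

```text
time: 7.62
tool_pos: [480.4, 107.7, 219.1]
orientation: [0.016, 1.568, -0.223]
contact_force: [-3.1, -2.8, 6.9]
gripper_width: 18.4
t 7.62 tcp [480.4 107.7 219.1] jig [-179.     1.4   46.1] F [-3.12 -2.79  6.93] w 18.4
R [[0.003, 0.237, 0.972], [-0.001, 0.972, -0.237], [-1.0, 0.0, 0.003]]
tool y az 76.3 q [ 1.500e-02 -9.000e-02  2.054e+00 -1.000e-03  1.175e+00 -1.317e+00]
2.7559343434343435 7.251919191919192
```

View pics/c6.png

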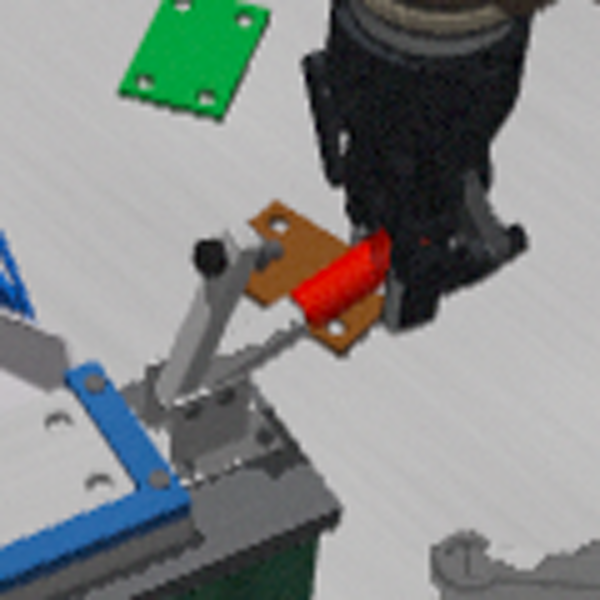

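```bash
python3 -m handwheel '0.2 0 0 0; 0.4 0 -0.1 0; 0.6 0 -0.1 0; 0.8 0 -0.1 0; 0.8 0 -0.1 0;0.8 0 -0.1 0' 0 50
python3 - <<'E'
from h import *
import cv2
from station import *
rep()
p,d=snapshot("scene");cv2.imwrite("pics/c7.png",cv2.resize(p[170:290,310:430,::-1],None,fx=5,fy=5,interpolation=cv2.INTER_CUBIC))
E
```

```text
time: 8.17
tool_pos: [480.4, 107.8, 218.4]
orientation: [-0.143, 1.566, -0.381]
contact_force: [-16.1, -5.2, 34.1]
gripper_width: 18.9
t 8.17 tcp [480.4 107.8 218.4] jig [-179.     1.5   45.4] F [-16.11  -5.23  34.05] w 18.9
R [[0.005, 0.236, 0.972], [-0.002, 0.972, -0.236], [-1.0, -0.001, 0.005]]
tool y az 76.3 q [ 1.500e-02 -9.000e-02  2.055e+00 -2.000e-03  1.172e+00 -1.316e+00]
```

View pics/c7.png

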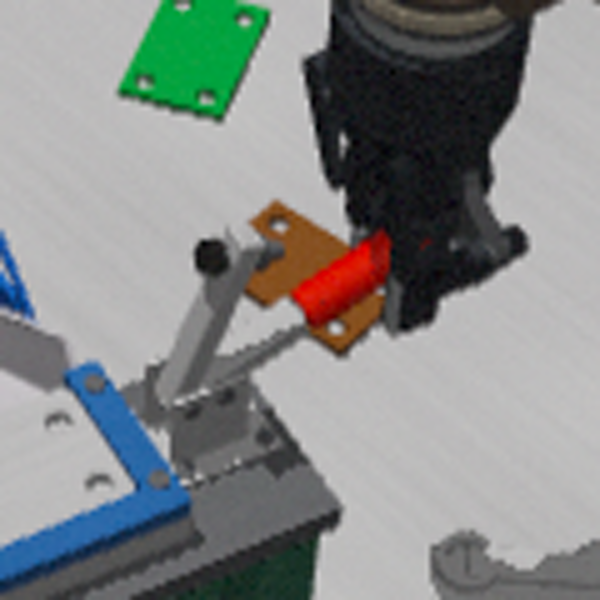

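```bash
python3 -m handwheel '-0.3 0 0.1 0; -0.7 0 0.1 0; -0.7 0 0.1 0; -0.7 0 0.1 0' 0 50
python3 -m handwheel '0 0 0 0; 0 0 0 0; 0 0 0 0; 0 0 0 0; 0 0 0 0; -2 0 0 0; -4 0 0 0; -7 0 0 0; -10 0 0 0; -13 0 0 0; -15 0 0 0; -15 0 0 0' 60
python3 - <<'E'
from h import *
import cv2
from station import *
rep()
p,d=snapshot("scene");cv2.imwrite("pics/c8.png",cv2.resize(p[120:320,240:440,::-1],None,fx=3,fy=3,interpolation=cv2.INTER_CUBIC));np.save("pics/s8.npy",d)
for u,v in((300,270),(310,262),(318,265),(295,268)):
    w=d[v-1:v+2,u-1:u+2];q=at_depth("scene",(u,v),np.median(w));print((J.T@(q-s)).round(1),q.round(1))
for th in(1,1.1,1.2,1.3):
    a=[((np.array(proj("scene",jig([-94-r*np.sin(th),0,23+r*np.cos(th)])))-[240,120])*3).round(0) for r in(0,45,115)]
    print(th,*a)
E
```

```text
time: 8.55
tool_pos: [480.2, 107.8, 218.6]
orientation: [0.025, 1.568, -0.214]
contact_force: [-4.7, -4.2, 11.8]
gripper_width: 18.6
time: 9.55
tool_pos: [481.2, 108.2, 372.3]
orientation: [0.289, 1.561, 0.05]
contact_force: [0.0, 0.4, 1.4]
gripper_width: 51.2
t 9.55 tcp [481.2 108.2 372.3] jig [-178.3    2.   199.3] F [0.01 0.38 1.4 ] w 51.2
R [[0.01, 0.236, 0.972], [0.001, 0.972, -0.236], [-1.0, 0.003, 0.01]]
tool y az 76.4 q [ 0.015 -0.198  1.869  0.     1.46  -1.318]
[25.4 -1.8  4.5] [678.2  56.2 177.5]
[ -1.4 -10.1   5.3] [650.3  54.5 178.3]
[-12.3   4.2   5.4] [643.   71.  178.4]
[ 32.  -11.3   4.1] [682.5  45.5 177.1]
1 [337. 371.] [387. 329.] [466. 261.]
1.1 [337. 371.] [390. 331.] [472. 269.]
1.2 [337. 371.] [392. 334.] [476. 277.]
1.3 [337. 371.] [393. 338.] [479. 286.]
```

View pics/c8.png

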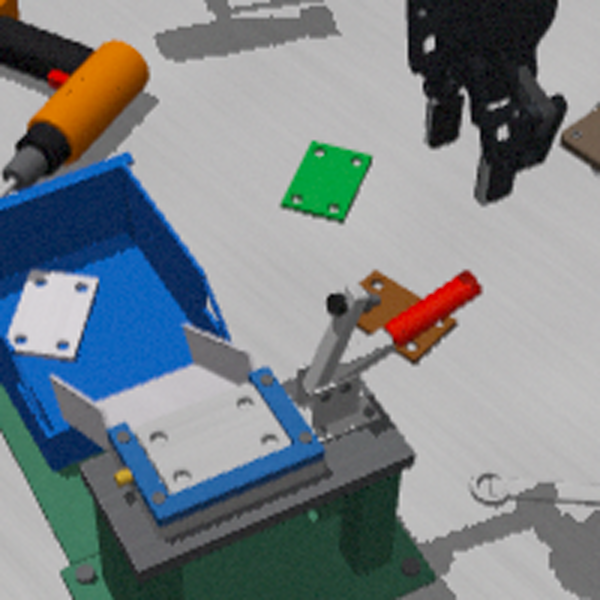

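```bash
python3 - <<'E'
from h import *
t=jig([0,16,0]);t[2]=372;print(t,rel(t).round(2))
E
python3 -m handwheel '0 0 1.5 7; 0 0.2 3 14; 0 0.4 5 21; 0 0.6 7 28; 0 0.8 9 35; 0 1 11 42; 0 1.2 13 49; 0 1.4 15 56; 0 1.4 16.5 63; 0 1.4 17.8 70; 0 1.4 17.8 77; 0 1.4 17.8 84' 0 40
python3 - <<'E'
from h import *
rep()
t=jig([0,16,0]);t[2]=260;print(t,rel(t).round(2))
E
```

```text
[657.78941034  79.54478592 372.        ] [-0.18  1.4  17.91]
time: 10.6
tool_pos: [655.8, 79.3, 362.6]
orientation: [-1.503, 1.565, 3.069]
contact_force: [0.9, 0.4, 0.0]
gripper_width: 0.3
t 10.6 tcp [655.8  79.3 362.6] jig [ -1.9  15.3 189.6] F [0.86 0.37 0.  ] w 0.3
R [[-0.005, 0.99, -0.14], [0.0, -0.14, -0.99], [-1.0, -0.005, 0.0]]
tool y az -8.0 q [-0.033  0.2    1.489  0.     1.459  0.107]
[657.78941034  79.54478592 260.        ] [10.26  0.25 -0.05]
```

```bash
python3 -m handwheel '1 0.2 0 5.7; 3 0.2 0 5.7; 5 0.2 0 5.7; 7 0.2 0 5.7; 9 0.2 0 5.7; 11 0.2 0 5.7; 12.5 0.2 0 5.7; 13.5 0.2 0 5.7; 13.5 0.2 0 5.7; 13.5 0.2 0 5.7; 13.5 0.2 0 5.7'
python3 - <<'E'
from h import *
import cv2
from station import *
rep()
t=jig([0,16,0]);t[2]=205;print(t,rel(t).round(2))
p,d=snapshot("scene");cv2.imwrite("pics/c9.png",cv2.resize(p[190:310,250:370,::-1],None,fx=5,fy=5,interpolation=cv2.INTER_CUBIC))
E
```

```text
time: 11.52
tool_pos: [658.2, 79.3, 232.2]
orientation: [1.8, 1.57, -0.004]
contact_force: [0.1, -0.6, 0.2]
gripper_width: -0.1
t 11.52 tcp [658.2  79.3 232.2] jig [ 0.4 15.9 59.2] F [ 0.1  -0.59  0.23] w -0.1
R [[0.001, 0.973, -0.231], [-0.0, -0.231, -0.973], [-1.0, 0.001, -0.0]]
tool y az -13.4 q [-0.033  0.279  1.631  0.     1.231  0.2  ]
[657.78941034  79.54478592 205.        ] [ 2.72 -0.04 -0.01]
```

View pics/c9.png

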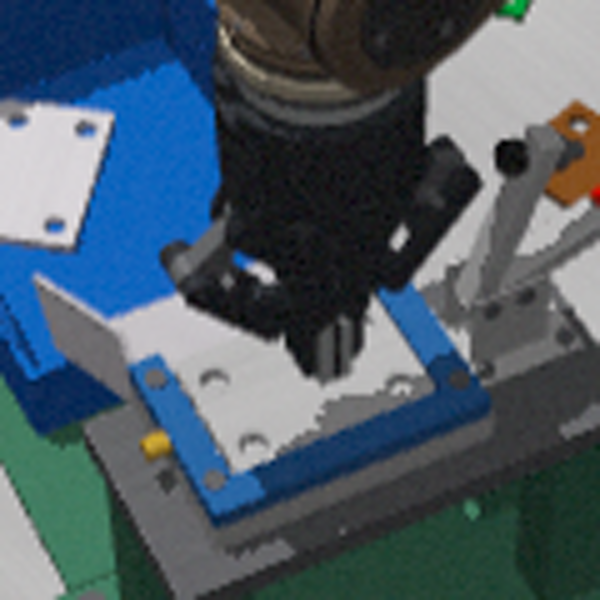

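```bash
python3 -m handwheel '0.2 0 0 0; 0.4 0 0 0; 0.6 0 0 0; 0.8 0 0 0; 1 0 0 0; 1.2 0 0 0; 1.4 0 0 0; 1.6 0 0 0; 1.8 0 0 0; 1.9 0 0 0; 1.94 0 0 0; 1.98 0 0 0'
python3 -m handwheel '0.04 0 0 0; 0.08 0 0 0; 0.12 0 0 0; 0.16 0 0 0; 0.2 0 0 0; 0.24 0 0 0; 0.28 0 0 0; 0.32 0 0 0'
```

```text
time: 12.57
tool_pos: [657.8, 79.3, 211.7]
orientation: [-0.684, 1.571, -2.488]
contact_force: [0.9, 0.5, -0.5]
gripper_width: 0.1
time: 13.23
tool_pos: [657.7, 79.3, 208.5]
orientation: [0.69, 1.571, -1.114]
contact_force: [-0.0, 0.2, 0.4]
gripper_width: 0.3
```

```bash
python3 -m handwheel '0.04 0 0 0; 0.08 0 0 0; 0.12 0 0 0; 0.16 0 0 0; 0.2 0 0 0'
```

```text
time: 13.65
tool_pos: [657.8, 79.3, 206.5]
orientation: [1.878, 1.571, 0.074]
contact_force: [0.9, 0.0, 0.8]
gripper_width: 0.3
```

```bash
python3 -m handwheel '0.04 0 0 0; 0.08 0 0 0; 0.12 0 0 0'
```

```text
time: 13.9
tool_pos: [657.7, 79.3, 205.3]
orientation: [-0.9, 1.571, -2.703]
contact_force: [-0.7, 0.1, 0.4]
gripper_width: -0.3
```

```bash
python3 -m handwheel '0.04 0 0 0; 0.08 0 0 0'
```

```text
time: 14.07
tool_pos: [657.7, 79.3, 204.5]
orientation: [-2.139, 1.571, 2.34]
contact_force: [-0.5, -0.5, 1.7]
gripper_width: 0.1
```

```bash
python3 -m handwheel '0.03 0 0 0; 0.03 0 0 0'
```

```text
time: 14.23
tool_pos: [657.7, 79.3, 204.1]
orientation: [-1.241, 1.571, -3.045]
contact_force: [-0.0, 0.8, 0.3]
gripper_width: 0.1
```

```bash
python3 -m handwheel '0.03 0 0 0; 0.03 0 0 0'
```

```text
time: 14.4
tool_pos: [657.7, 79.3, 203.9]
orientation: [-1.223, 1.571, -3.027]
contact_force: [0.4, 0.2, -0.2]
gripper_width: 0.1
```

```bash
python3 -m handwheel '0.03 0 0 0; 0.03 0 0 0'
```

```text
time: 14.57
tool_pos: [657.8, 79.3, 203.8]
orientation: [1.648, 1.571, -0.156]
contact_force: [-0.1, -0.3, 1.2]
gripper_width: -0.1
```

```bash
python3 -m handwheel '0.03 0 0 0; 0.03 0 0 0'
```

```text
time: 14.73
tool_pos: [657.9, 79.3, 203.8]
orientation: [1.688, 1.57, -0.116]
contact_force: [-0.7, 0.2, 2.0]
gripper_width: 0.4
```

```bash
python3 -m handwheel '0.03 0 0 0; 0.03 0 0 0'
```

```text
time: 14.9
tool_pos: [658.0, 79.3, 203.8]
orientation: [1.747, 1.57, -0.057]
contact_force: [-1.2, 0.6, 3.4]
gripper_width: -0.2
```

```bash
python3 -m handwheel '0.03 0 0 0; 0.03 0 0 0'
```

```text
time: 15.07
tool_pos: [658.1, 79.3, 203.8]
orientation: [1.735, 1.57, -0.069]
contact_force: [-0.9, -0.2, 5.0]
gripper_width: 0.0
```

```bash
python3 -m handwheel '0.04 0 0 0; 0.08 0 0 0; 0.08 0 0 0'
```

```text
time: 15.32
tool_pos: [658.3, 79.3, 203.8]
orientation: [1.761, 1.569, -0.043]
contact_force: [-2.8, -0.5, 6.7]
gripper_width: 0.0
```

```bash
python3 -m handwheel '0.03 0 0 0; 0.04 0 0 0; 0.04 0 0 0'; python3 -c "from h import *;rep()"
```

```text
time: 15.57
tool_pos: [658.4, 79.3, 203.8]
orientation: [1.744, 1.569, -0.06]
contact_force: [-2.7, 0.5, 7.6]
gripper_width: -0.1
t 15.57 tcp [658.4  79.3 203.8] jig [ 0.6 15.9 30.8] F [-2.67  0.47  7.58] w -0.1
R [[0.002, 0.973, -0.231], [-0.0, -0.231, -0.973], [-1.0, 0.002, -0.0]]
tool y az -13.4 q [-0.033  0.304  1.654 -0.     1.182  0.2  ]
```

```bash
python3 -m handwheel '0.03 0 0 0; 0.06 0 0 0; 0.06 0 0 0'
```

```text
time: 15.82
tool_pos: [658.6, 79.3, 203.8]
orientation: [1.749, 1.568, -0.055]
contact_force: [-3.5, -0.2, 9.6]
gripper_width: -0.1
```

```bash
python3 -m handwheel '0.03 0 0 0; 0.04 0 0 0; 0.04 0 0 0'
```

```text
time: 16.07
tool_pos: [658.7, 79.3, 203.8]
orientation: [1.745, 1.568, -0.059]
contact_force: [-3.2, -0.9, 9.5]
gripper_width: 0.2
```

```bash
python3 -m handwheel '0 0 0 0'; python3 -m handwheel '0 0 0 0'; python3 -m handwheel '0 0 0 0'
```

```text
time: 16.15
tool_pos: [658.7, 79.3, 203.8]
orientation: [1.746, 1.568, -0.058]
contact_force: [-3.7, -0.2, 9.9]
gripper_width: -0.1
time: 16.23
tool_pos: [658.7, 79.3, 203.8]
orientation: [1.746, 1.568, -0.058]
contact_force: [-3.1, -0.0, 9.1]
gripper_width: 0.2
time: 16.32
tool_pos: [658.7, 79.4, 203.8]
orientation: [1.762, 1.568, -0.042]
contact_force: [-3.6, -0.3, 10.1]
gripper_width: -0.1
```

```bash
python3 -m handwheel '0.03 0 0 0; 0.06 0 0 0; 0.06 0 0 0'; python3 -m handwheel '0 0 0 0'
```

```text
time: 16.57
tool_pos: [658.9, 79.4, 203.8]
orientation: [1.753, 1.567, -0.051]
contact_force: [-2.8, 0.2, 11.8]
gripper_width: -0.0
time: 16.65
tool_pos: [658.9, 79.3, 203.8]
orientation: [1.754, 1.567, -0.05]
contact_force: [-2.5, 0.4, 12.0]
gripper_width: -0.1
```

```bash
python3 -m handwheel '0 0 0.05 0; 0 0 0.1 0; 0 0 0.15 0; 0 0 0.2 0'; python3 -c "from h import *;rep()"
```

```text
time: 16.98
tool_pos: [658.8, 78.3, 203.8]
orientation: [2.141, 1.565, 0.337]
contact_force: [-1.5, 3.2, 11.3]
gripper_width: -0.3
t 16.98 tcp [658.8  78.3 203.8] jig [ 1.3 15.1 30.8] F [-1.52  3.22 11.25] w -0.3
R [[0.006, 0.973, -0.231], [0.002, -0.231, -0.973], [-1.0, 0.005, -0.003]]
tool y az -13.4 q [-0.035  0.303  1.655  0.002  1.178  0.197]
```

```bash
python3 -m handwheel '0.01 0 0.05 0; 0.02 0 0.1 0; 0.02 0 0.15 0; 0.02 0 0.2 0; 0.02 0 0.25 0; 0.02 0 0.3 0'
python3 - <<'E'
from h import *
import cv2
from station import *
rep()
p,d=snapshot("scene");cv2.imwrite("pics/d1.png",cv2.resize(p[190:310,250:370,::-1],None,fx=5,fy=5,interpolation=cv2.INTER_CUBIC))
E
```

```text
time: 17.48
tool_pos: [658.2, 75.5, 203.8]
orientation: [2.135, 1.565, 0.331]
contact_force: [-1.8, 2.8, 11.4]
gripper_width: 0.1
t 17.48 tcp [658.2  75.5 203.8] jig [ 1.4 12.1 30.8] F [-1.82  2.8  11.4 ] w 0.1
R [[0.006, 0.973, -0.231], [0.002, -0.231, -0.973], [-1.0, 0.005, -0.003]]
tool y az -13.4 q [-0.039  0.301  1.658  0.002  1.178  0.193]
```

View pics/d1.png

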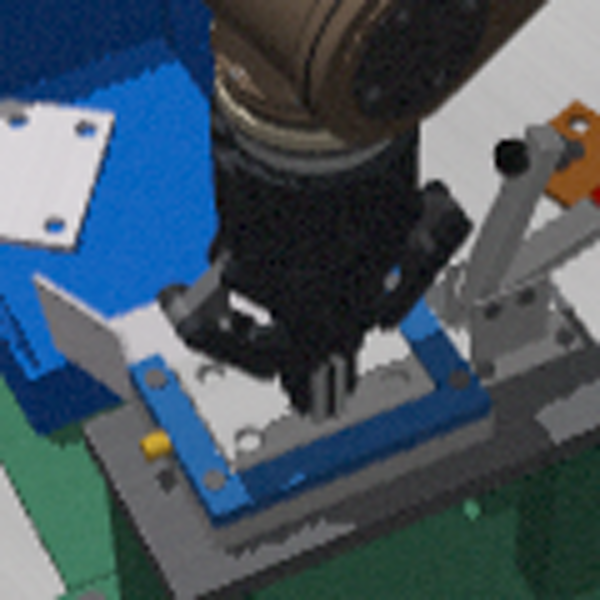

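```bash
python3 -m handwheel '0.01 0 0.05 0; 0.01 0 0.1 0; 0.02 0 0.15 0; 0.02 0 0.2 0; 0.02 0 0.3 0; 0.03 0 0.4 0; 0.03 0 0.5 0; 0.03 0 0.6 0; 0.03 0 0.7 0'; python3 -m handwheel '0 0 0.1 0';python3 - <<'E'
from h import *
import cv2
from station import *
rep()
p,d=snapshot("scene");cv2.imwrite("pics/d2.png",cv2.resize(p[190:310,250:370,::-1],None,fx=5,fy=5,interpolation=cv2.INTER_CUBIC))
E
```

```text
time: 18.28
tool_pos: [656.8, 68.7, 203.7]
orientation: [2.12, 1.564, 0.316]
contact_force: [-2.1, 3.3, 10.9]
gripper_width: -0.1
time: 18.37
tool_pos: [656.5, 67.7, 203.8]
orientation: [2.122, 1.564, 0.318]
contact_force: [-2.5, 2.8, 11.1]
gripper_width: -0.2
t 18.37 tcp [656.5  67.7 203.8] jig [ 1.6  4.2 30.8] F [-2.5   2.83 11.13] w -0.2
R [[0.006, 0.973, -0.231], [0.002, -0.231, -0.973], [-1.0, 0.006, -0.003]]
tool y az -13.4 q [-0.052  0.295  1.665  0.003  1.176  0.181]
```

View pics/d2.png

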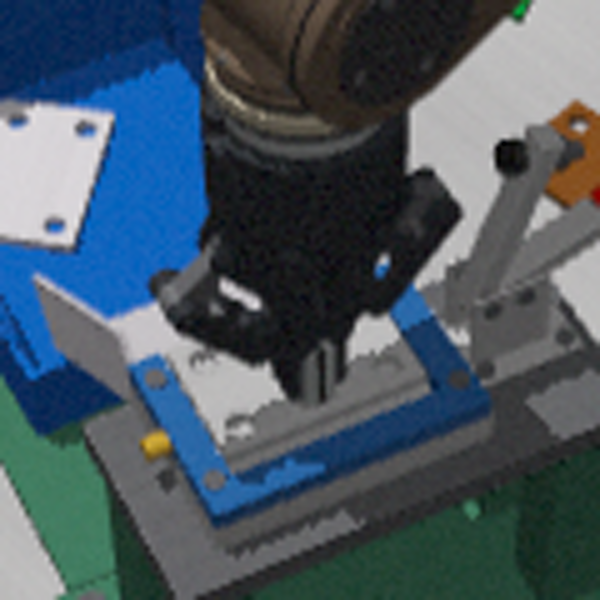

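```bash
python3 -m handwheel '0.01 0 0.1 0; 0.02 0 0.2 0; 0.02 0 0.3 0; 0.03 0 0.4 0; 0.03 0 0.5 0; 0.04 0 0.6 0; 0.04 0 0.7 0; 0.05 0 0.8 0'; python3 -m handwheel '0.01 0 0.1 0; 0.02 0 0.2 0; 0.02 0 0.3 0; 0.03 0 0.4 0; 0.03 0 0.5 0; 0.03 0 0.6 0; 0.03 0 0.7 0'
python3 - <<'E'
from h import *
import cv2
from station import *
rep()
p,d=snapshot("scene");cv2.imwrite("pics/d3.png",cv2.resize(p[190:310,250:370,::-1],None,fx=5,fy=5,interpolation=cv2.INTER_CUBIC))
E
```

```text
time: 19.08
tool_pos: [655.0, 59.9, 203.8]
orientation: [2.064, 1.563, 0.26]
contact_force: [-1.7, 2.4, 13.0]
gripper_width: -0.2
time: 19.67
tool_pos: [653.8, 52.9, 203.7]
orientation: [1.973, 1.562, 0.169]
contact_force: [-0.8, 1.7, 12.2]
gripper_width: 0.2
t 19.67 tcp [653.8  52.9 203.7] jig [  2.4 -10.8  30.7] F [-0.78  1.65 12.22] w 0.2
R [[0.009, 0.973, -0.231], [0.001, -0.231, -0.973], [-1.0, 0.008, -0.003]]
tool y az -13.4 q [-0.074  0.285  1.677  0.002  1.171  0.158]
```

View pics/d3.png

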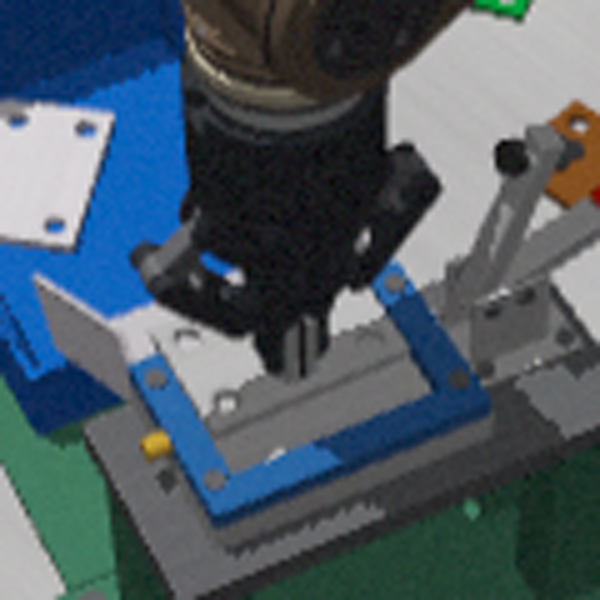

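```bash
python3 -m handwheel '0 0 0.1 0; 0 0 0.2 0; 0.01 0 0.3 0; 0.01 0 0.4 0; 0.01 0 0.5 0; 0.02 0 0.6 0; 0.02 0 0.7 0; 0.02 0 0.8 0'; python3 -c "from h import *;rep()"
```

```text
time: 20.38
tool_pos: [652.2, 44.3, 203.8]
orientation: [1.747, 1.562, -0.057]
contact_force: [-0.9, 1.9, 12.7]
gripper_width: -0.2
t 20.38 tcp [652.2  44.3 203.8] jig [  2.9 -19.6  30.8] F [-0.92  1.88 12.72] w -0.2
R [[0.009, 0.973, -0.231], [-0.001, -0.231, -0.973], [-1.0, 0.009, -0.002]]
tool y az -13.3 q [-0.087  0.281  1.683  0.     1.169  0.146]
```

```bash
python3 -m handwheel '0 0 0.1 0; 0 0 0.2 0; 0 0 0.3 0; 0 0 0.4 0; 0 0 0.5 0; 0 0 0.6 0; 0 0 0.7 0; 0 0 0.8 0'
python3 - <<'E'
from h import *
import cv2
from station import *
rep()
p,d=snapshot("scene");cv2.imwrite("pics/d4.png",cv2.resize(p[190:310,250:370,::-1],None,fx=5,fy=5,interpolation=cv2.INTER_CUBIC))
for y in(-14,-10,-6):print(y,[((np.array(proj("scene",jig([x,y,6])))-[250,190])*5).round() for x in(-45,45)])
E
```

```text
time: 21.05
tool_pos: [650.7, 36.6, 203.7]
orientation: [1.812, 1.56, 0.008]
contact_force: [-0.3, 1.4, 12.9]
gripper_width: 0.1
t 21.05 tcp [650.7  36.6 203.7] jig [  3.3 -27.4  30.7] F [-0.34  1.36 12.93] w 0.1
R [[0.01, 0.973, -0.231], [0.0, -0.231, -0.973], [-1.0, 0.01, -0.002]]
tool y az -13.4 q [-1.000e-01  2.760e-01  1.688e+00  1.000e-03  1.167e+00  1.330e-01]
-14 [array([390., 314.]), array([193., 394.])]
-10 [array([395., 321.]), array([197., 401.])]
-6 [array([399., 327.]), array([201., 408.])]
```

View pics/d4.png

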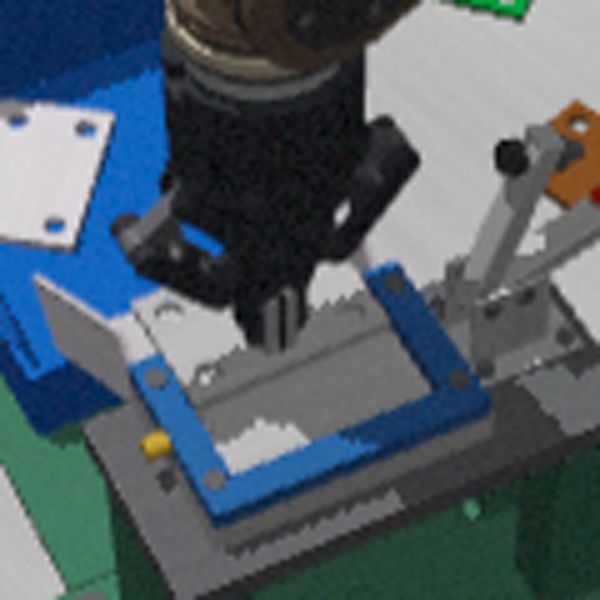

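```bash
python3 -m handwheel '0 0 0.1 0; 0 0 0.2 0; 0 0 0.3 0; 0 0 0.4 0; 0 0 0.45 0'; python3 -m handwheel '-0.3 0 0 0; -0.8 0 0 0; -1.5 0 0 0; -3 0 0 0; -5 0 0 0; -7 0 0 0; -9 0 0 0; -9 0 0 0; -9 0 0 0'
python3 - <<'E'
from h import *
import cv2
from station import *
rep()
p,d=snapshot("scene");cv2.imwrite("pics/d5.png",cv2.resize(p[150:350,200:400,::-1],None,fx=3,fy=3,interpolation=cv2.INTER_CUBIC))
E
```

```text
time: 21.52
tool_pos: [649.6, 32.2, 203.8]
orientation: [1.805, 1.56, 0.001]
contact_force: [0.5, 1.7, 12.4]
gripper_width: -0.0
time: 22.27
tool_pos: [646.8, 32.1, 289.0]
orientation: [1.735, 1.569, -0.069]
contact_force: [-0.8, -0.8, 0.5]
gripper_width: -0.0
t 22.27 tcp [646.8  32.1 289. ] jig [  0.5 -32.7 116. ] F [-0.75 -0.83  0.52] w -0.0
R [[0.002, 0.973, -0.231], [-0.0, -0.231, -0.973], [-1.0, 0.002, -0.0]]
tool y az -13.4 q [-0.107  0.203  1.616  0.     1.321  0.126]
```

View pics/d5.png

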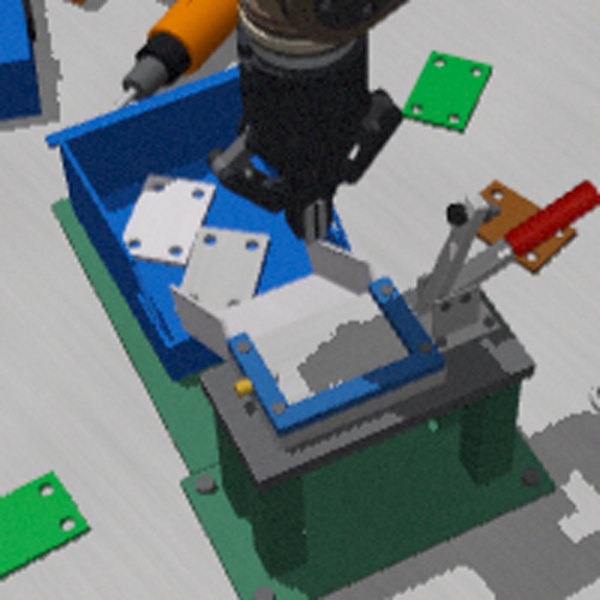

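```bash
python3 -m handwheel '-3 0 0 0; -6 0 -1 0; -9 0 -4 0; -9 0 -8 0; -9 0 -12 0; -9 0 -16 0; -9 0 -20 0; -9 0 -24 0; -9 0 -24 0; -9 0 -24 0'
python3 - <<'E'
from h import *
import cv2
from station import *
rep()
p,d=snapshot("scene");q,e=snapshot("top")
a=cv2.resize(p[160:290,200:330,::-1],(395,395),interpolation=cv2.INTER_CUBIC);b=cv2.resize(q[180:310,290:420,::-1],(395,395),interpolation=cv2.INTER_CUBIC)
cv2.imwrite("pics/e1.png",np.hstack([a,b]))
for n in("scene","top"):print([(np.round(r["position"]).tolist(),round(r["conf"],2)) for r in landmark_of(n,"plate")],[(np.round(r["extent"]).tolist(),round(r["conf"],2)) for r in search_frame(n,"plate")])
u,v=275,239
for u,v in((265,237),(275,239),(272,247),(280,250),(257,225)):
    w=at_depth("scene",(u,v),np.median(d[v-1:v+2,u-1:u+2]));print((u,v),w.round(1),(J.T@(w-s)).round(1))
E
```

```text
time: 23.15
tool_pos: [701.3, 268.0, 373.7]
orientation: [-1.079, 1.564, -2.879]
contact_force: [0.2, 0.2, 0.0]
gripper_width: 0.3
t 23.15 tcp [701.3 268.  373.7] jig [ -2.4 209.3 200.7] F [0.2  0.22 0.04] w 0.3
R [[-0.006, 0.974, -0.228], [-0.002, -0.228, -0.974], [-1.0, -0.006, 0.003]]
tool y az -13.2 q [ 0.23   0.405  1.216 -0.     1.527  0.46 ]
[([206.0, 327.0], 0.66), ([271.0, 245.0], 0.6)] [([258.0, 228.0, 35.0, 26.0], 0.93), ([182.0, 306.0, 50.0, 40.0], 0.56)]
[([371.0, 354.0], 0.66), ([328.0, 163.0], 0.64), ([312.0, 327.0], 0.64), ([353.0, 248.0], 0.62)] [([321.0, 153.0, 18.0, 30.0], 0.96), ([300.0, 316.0, 36.0, 23.0], 0.95), ([356.0, 337.0, 31.0, 35.0], 0.73), ([340.0, 231.0, 30.0, 34.0], 0.64)]
(265, 237) [ 608.8 -171.4   23.5] [  11.8 -239.4 -149.5]
(275, 239) [ 594.1 -149.8   23.7] [  -7.6 -221.9 -149.3]
(272, 247) [ 616.1 -133.3   25.3] [   9.9 -200.7 -147.7]
(280, 250) [ 605.7 -115.1   22.1] [  -4.5 -185.5 -150.9]
(257, 225) [ 600.1 -216.2   24. ] [  14. -285. -149.]
```

View pics/e1.png

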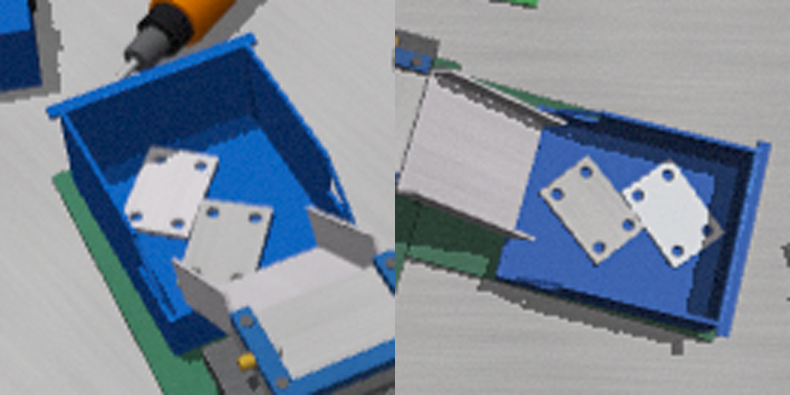

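The plate lies flat in the bin: its depth readings are all about 24 mm, and it's at top crop px (590,210) beside the plate that was already there. The clamp was still open in the previous view, and the arm is clear.

Run:
```python
from h import *
import cv2
from station import *
p,d=snapshot("scene");cv2.imwrite("pics/f1.png",p[:,:,::-1])
print(job_done());rep()
```

```text
the job is handed in; nothing more can be done
None
the job is handed in; nothing more can be done
```

View pics/f1.png

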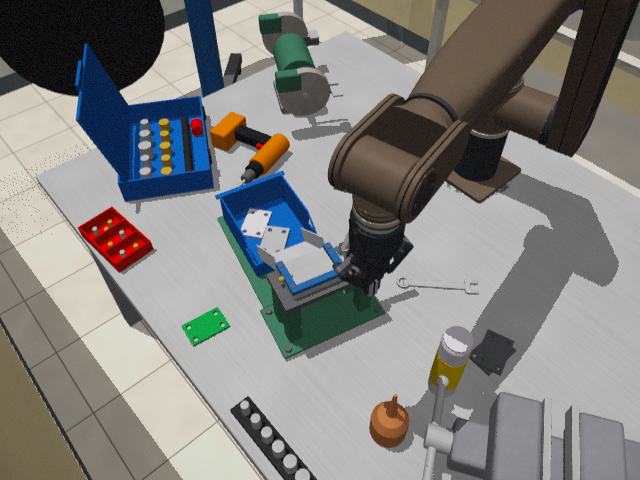

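The job is done and handed in at about 23 s: the clamp is open and the plate is in the blue bin.

- **Clamp:** I pinched the red handle and swung it back until it met the end stop, where the force rose to about 34 N. Then I let go and lifted clear.
- **Plate:** I lowered the closed fingertips at 5 mm/s or less and drew the plate about 47 mm towards the open side. The pressing force read 11 to 13 N during the drag (highest 13.0 N, limit 15 N). Once I lifted off, it tipped down the chute.
- **Last checks:** Depth readings over the plate were nearly uniform at about 24 mm, so it lies flat in the bin, next to a bright plate that was already there. The nest is empty, the fingers are free of contact at about 0 N, and the other things look unmoved.

- **Handle angle unconfirmed:** The handle angle worked out from the grip position (1.27 to 1.38 rad) did not match the 1.2 rad stop, probably because the pads slid on the grip. The picture and the force rise at the stop both pointed to fully open.
- **Clamp hidden in the last picture:** The arm covered the clamp in the final picture. The last clear view of it open was just after the plate dropped.

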